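Close the big nesting bear round the small one on the try-me stand

ROBOT

A 6-joint arm with a two-finger parallel gripper is mounted at the origin on the work surface. World frame = base frame: x ahead of the robot, y to its left, z up, the work surface at z = 0. Lengths are in m, angles in rad, forces in N, time in s.
With the tool pointing down it reaches from about 0.35 to 0.8 m from the base axis. Payload 7.3 kg.
Tool frame: the origin (TCP) lies between the finger pads; the fingertips stand 25 mm ahead of it and the grasp point (between the pads) lies 6 mm ahead of it (r.tip_extent is the distance from the TCP to the fingertips, in m); z points along the fingers, y is the line along which they close (so a half turn about z gives the same grasp; the last joint's range is limited). The gripper opens to 85 mm and grips with 20 to 120 N. Pads are 22 mm wide; open, the fingers measure 114 mm over their backs; the gripper's body (76 mm by 85 mm) begins 54 mm behind the grasp point. The pads swing forward as they close: fully open they stand 13 mm farther back than shut.
Start: joints at [-1.316, 0.342, 1.524, -0, 1.275, -0.146], TCP at [0.205, -0.483, 0.256] pointing down, gripper open.
Joint ranges: [-2.53, 2.53], [-0.77, 2.02], [0.04, 2.7], [-1, 4.14], [0.28, 2.66], [-3.11, 3.11]. Speed limits (rad/s): [2.57, 2.57, 3.14, 3.14, 3.14, 3.14].

INTERFACE

Orientations are given as a unit quaternion [x, y, z, w].
In Python, from workcell import r, command_gripper, optics gives the robot as it stands. The module is installed in compiled form; this text tells all that it offers. Calls block until the motion is done:
- r.reach(position, orientation): joint-space move of the TCP to a pose.
- r.move_straight(position, orientation=None, speed=0.15, max_force=None): straight line of the TCP; orientation=None keeps the orientation; speed is the mean speed in m/s. With max_force (N) it stops when the force on the tool has changed by that much, and returns True; else False.
- r.movej(angles): joint-space move.
- command_gripper(opening, force=None): finger opening in m; force is the grip in N (None keeps the last); returns when the fingers have stopped.
- r.hold(seconds).
- r.solve_ik(position, orientation): joint angles nearest the present ones, or None.
- r.read_state(): the state.
- optics.get_image(name): name is "scene" or "top" or "wrist"; returns (picture, depth): 480x640x3 uint8, red, green, blue; 480x640 float32, m along the optical axis (not along the pixel's ray), 0 where there is no reading.
- optics.camera_model(name): a dict with "K" (3x3 intrinsics, pixels), "R" (3x3) and "t" (3): a world point X has camera coordinates R X + t; the wrist camera has in their place "tool_from_camera" (4x4, takes a point from camera to tool coordinates, whose origin is the TCP and whose axes are the flange's). Camera axes: x right, y down, z forward; pixel columns grow to the right and rows downward; lengths in m; the calibration is good to about 2 mm. A picture is of the moment at which its call begins: read the wrist's pose just before it. camera_model takes no time and is no camera call.
A pose or a line that the arm cannot do raises r.PlanningError and nothing moves.
- r.finish_job(): hands the job in; it is judged then, once.
The state is a dict: "time_s": time; "joint_positions": joint angles; "dq": joint speeds; "tau": joint torques, N m; "eef_pos": TCP position; "eef_rot": TCP orientation; "contact_force": force on the tool from outside, world axes, zero at the start; "torque": the same for the moment, N m; "grip_width": finger opening in m; "grip_force": force on a finger pad.
Only numpy, scipy, OpenCV 4.12 (cv2) and the standard library are available. Lean on these libraries where they do the work, as an engineer would, in place of code of your own. Each camera call takes 0.05 s, during which the arm holds its last target. There are 200 camera calls.

TASK

Put the nesting bears on the sloping try-me stand back together: set the small bear right down on the floor of the big bear's lower half before letting go of it (don't drop it in), and put the big bear's upper half over it, fully down. Twist the upper half clockwise, seen from above its head, as far as it goes, so that it locks with its face looking the same way as the feet, and let go. Leave the other things on the counter where they are.

Things in the scene. Friction and masses are not known exactly. Their poses are not given: they have to be found in the camera images.
- stand: Fixed display: plywood deck 200 x 170 mm on a wire frame, sloping up at 25 degrees from its low front edge (own -x), which bears a clear ticket strip. Origin on the counter under the deck's middle. Deck top 68 mm high at the middle, 26 mm at the front edge, 110 mm at the back. Its place and turn vary.
- lower: Big bear's lower half, light wood, screwed to the deck, open end up, leaning 25 degrees towards the stand's front. Origin: centre of its underside; own z: its axis, square to the deck; own -x: its front, with two feet 55 mm out from the axis. 87 mm across up to a flat shoulder at z = 34 mm, then a neck 65 mm across up to z = 46 mm. Round cavity 55 mm across, floor at z = 8 mm.
- mouth (a point): Centre of the lower half's open mouth (z = 46 mm in its frame), axes as the lower half's.
- lower_lugs (a point): Twist lock on the lower half's axis at z = 42 mm. Outside the neck three lugs reach out to radius 37 mm, z = 42 to 46 mm, each from -24 to +19 degrees about a centre at 0, 120 and 240 degrees from own +x (anticlockwise from above). Under each runs a slot 8 mm high; a stop closes its clockwise end. The upper half's lugs go down between these, then turn clockwise under them.
- upper: Big bear's upper half, light wood, hollow, loose, about 140 g, standing on its open rim, head up. Origin: centre of the open rim; own z: axis, up through the head; face along own -x. Rim 87 mm across (79 inside); body narrows from z = 14 to 48 mm; top at 95 mm. Cavity reaches z = 70 mm, 46 mm wide at the top. Fully down, its origin is at z = 34 mm in the lower half's frame.
- head (a point): On the upper half's axis at z = 78 mm, in its round head: 55 mm across, z = 48 to 86 mm. Ears at own +y and -y, 9 mm thick along x, 10 to 33 mm from the axis, z = 79 to 102 mm. Snout 15 mm wide at z = 42 to 57 mm. A clear grip is front to back (along own x) with the fingertips above z = 57 mm.
- upper_lugs (a point): On the upper half's axis at z = 4 mm. Three lugs, z = 2 to 6 mm, stand in from the rim to radius 35 mm, each 32 degrees wide, centred at 0, 120, 240 degrees from own +x. They pass the lower half's lugs with the face 57 (39 to 75) degrees anticlockwise, from above, of the lower half's front; 57 degrees clockwise then brings face over feet, at the stops. Turns freely, 2 mm play all round.
- snout (a point): Tip of the upper half's snout: at x = -35, y = 0, z = 49.5 mm in the upper half's frame.
- small: Small closed bear, light wood, one piece that stays shut, loose, about 110 g, standing upright. Origin: centre of its underside; own z up; face along own -x. Body 50 mm across up to z = 46 mm, head 36 mm across, top at z = 88 mm (ears 93). Set down in the lower half its origin is at z = 8 mm in that frame, with 2.5 mm play all round; it may face any way.
- small_head (a point): On the small bear's axis at z = 79 mm, in its head: 36 mm across, z = 55 to 80 mm. Ears at own +y and -y, 6 mm thick along x, 3 to 18 mm from the axis, z = 78 to 93 mm. Snout 9 mm wide, z = 50 to 60 mm, 20 mm out. A clear grip is front to back (along own x) with the fingertips above z = 60 mm.
- racer: Grey toy racing car, 85 mm long. Leave alone.
- boxed_car: Boxed toy car in a black window carton 160 x 90 x 85 mm. Leave alone.
- truck: Wooden toy truck, 150 mm long, 68 mm high. Leave alone.
- owl: Closed wooden nesting owl, darker wood, 76 mm in diameter, 115 mm high, two pointed tufts. Leave alone.
- ring_stacker: Wooden ring stacker, 84 mm in diameter, 97 mm high. Leave alone.
- scanner: Hand-held barcode scanner lying on the counter, 180 mm long, 47 mm high. Leave alone.
Things that resemble listed ones, but are neither listed nor needed, are in the scene too. Leave any orange or pink look-alike of the small alone.

How it is judged:
On the way, in this order (a step that is already met when the one before it is completed fails the run):
1. the small bear is lowered into the lower half, still held, to within 12 mm of its floor (x of small in the frame of lower between -0.007 and 0.007 m and y of small in the frame of lower between -0.007 and 0.007 m and z of small in the frame of lower between 0.004 and 0.02 m and angle between the z axis of small and the z axis of lower, either way round below 0.2 rad and contact force between the fingers and small above 0.2 N), for 0.1 s.
2. the small bear stands on the floor of the lower half, let go (x of small in the frame of lower between -0.007 and 0.007 m and y of small in the frame of lower between -0.007 and 0.007 m and z of small in the frame of lower between 0.004 and 0.014 m and angle between the z axis of small and the z axis of lower, either way round below 0.2 rad and contact force between the fingers and small below 0.1 N), for 0.2 s.
3. the upper half is down on the lower half's shoulder, round the small bear (x of upper in the frame of lower between -0.004 and 0.004 m and y of upper in the frame of lower between -0.004 and 0.004 m and z of upper in the frame of lower between 0.031 and 0.0375 m and angle between the z axis of upper and the z axis of lower, either way round below 0.07 rad and x of small in the frame of lower between -0.007 and 0.007 m and y of small in the frame of lower between -0.007 and 0.007 m and z of small in the frame of lower between 0.004 and 0.014 m and angle between the z axis of small and the z axis of lower, either way round below 0.2 rad), for 0.1 s.
At the end, for the whole second after the job is handed in: Small bear inside the lower half (7 mm of its axis in x and y, z 4 to 14 mm, 0.2 rad). Upper half down on the shoulder (z 31 to 37.5 mm, 4 mm of the axis, 0.07 rad), snout tip on the front side and within 7.5 mm of the lower half's middle plane (12 degrees). Both let go, at rest (all of step 3 and x of snout in the frame of lower below 0 m and y of snout in the frame of lower between -0.0075 and 0.0075 m and linear speed of each of upper, small below 0.01 m/s and contact force between the fingers and upper below 0.1 N and contact force between the fingers and small below 0.1 N); the robot touches nothing.
It fails at once if another toy or the scanner is moved more than 30 mm (distance of any of racer, boxed_car, truck, owl, ring_stacker, scanner from where it was at the start of the episode above 0.03 m).
It also fails if it takes over 61 s, if anything falls off the work surface, if the arm or the gripper's body presses on something with over 40 N, if the wrist force passes 120 N, or if a joint passes its speed limit or range.

## Working session

There is one attempt and no reset: what is moved stays moved. The work goes in short steps, each a Python script; the robot and the scene stay as the last script left them, time stands still between calls to the robot, and variables do not carry over. Pictures are saved under pics/ and viewed, at most 10 in all, crops included, and the job is handed in when it is done.

```bash
mkdir -p pics; ls; python3 - <<'E'
from workcell import r, optics
import cv2, numpy as np
for n in("scene","top"):
    im,d=optics.get_image(n); np.savez(f"{n}.npz",im=im,d=d,**optics.camera_model(n))
    cv2.imwrite(f"pics/{n}0.png",im[:,:,::-1])
    m=optics.camera_model(n); print(n,m["K"].tolist(),(-m["R"].T@m["t"]).round(3), m["R"].round(2).tolist())
print(optics.camera_model("wrist")); print(r.read_state(), r.tip_extent)
E
```

```text
pics
scene [[544.4065668033141, 0.0, 315.6396663294881], [0.0, 544.4065668033141, 241.87999320130135], [0.0, 0.0, 1.0]] [ 1.423 -0.814  0.899] [[0.71, 0.71, -0.02], [0.4, -0.43, -0.81], [-0.58, 0.57, -0.58]]
top [[442.919208641876, 0.0, 321.63301018655443], [0.0, 442.919208641876, 230.59218168002604], [0.0, 0.0, 1.0]] [0.459 0.002 1.303] [[0.03, -1.0, 0.02], [-0.99, -0.03, -0.12], [0.12, -0.02, -0.99]]
{'K': array([[395.73811658,   0.        , 320.06711115],
       [  0.        , 395.73811658, 234.18448005],
       [  0.        ,   0.        ,   1.        ]]), 'tool_from_camera': array([[ 7.96426404e-04, -9.47991396e-01, -3.18294957e-01,
         8.16420655e-02],
       [ 9.99999636e-01,  8.52371281e-04, -3.64898201e-05,
        -9.98562168e-04],
       [ 3.05897515e-04, -3.18294812e-01,  9.47991730e-01,
        -1.17003869e-01],
       [ 0.00000000e+00,  0.00000000e+00,  0.00000000e+00,
         1.00000000e+00]])}
{'time_s': 0.1, 'joint_positions': array([-1.31602491e+00,  3.42638946e-01,  1.52487853e+00, -2.03769233e-05,
        1.27543658e+00, -1.45979522e-01]), 'dq': array([ 5.03389388e-04, -1.01889702e-03, -1.26380483e-03,  1.75473786e-05,
        9.08621294e-04,  2.75773958e-03]), 'tau': array([ 1.84724464e-03, -4.34448659e+01, -2.46491039e+01, -1.31648021e-04,
        4.69250939e-03,  1.77602040e-06]), 'eef_pos': array([ 0.20475239, -0.48308375,  0.25571776]), 'eef_rot': array([ 9.79991096e-01,  1.99040169e-01, -4.67399249e-05, -6.79163715e-04]), 'contact_force': array([ 0.45352228, -0.31070583, -0.33575709]), 'torque': array([-0.02830849, -0.05461117, -0.00775978]), 'grip_force': 0.0, 'grip_width': 0.08565903753495502} 0.025
```

View pics/scene0.png

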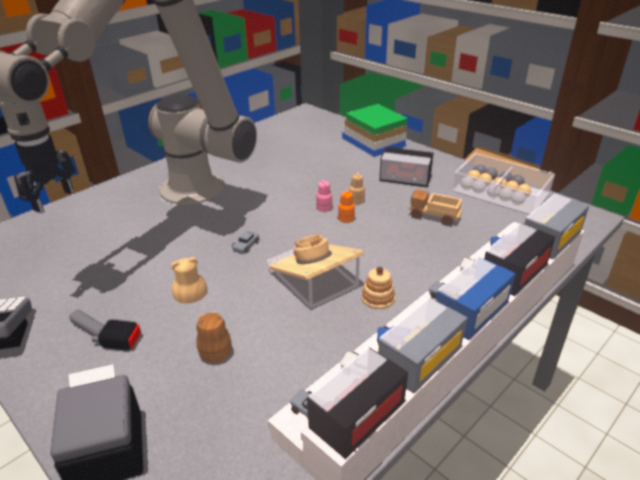

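View pics/top0.png

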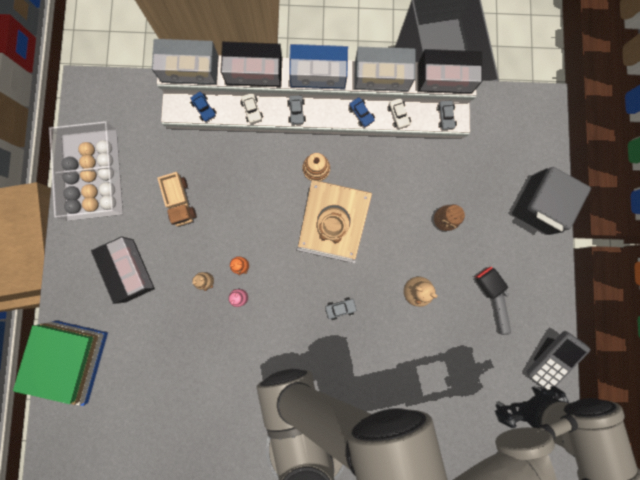

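Candidates for the small bear, as top pixel / scene pixel: tan (203,281) / (357,188), orange (239,265) / (346,205), pink (238,297) / (323,195). I choose the tan one. Candidates for the upper half: light wood with ears (421,291) / (187,278), dark owl (450,217), ring stacker (316,165). I choose the light one with ears. The lower half is on the deck at top (332,225). Next I check the choice in a close crop and get coarse positions.

```bash
cat > h.py <<'E'
import numpy as np, cv2
from scipy.spatial.transform import Rotation as Ro
from workcell import r, optics, command_gripper
def cloud(n, d, T=None):
    m=optics.camera_model(n); K=m["K"]; v,u=np.mgrid[0:480,0:640]
    P=np.stack([(u-K[0,2])*d/K[0,0],(v-K[1,2])*d/K[1,1],d],-1)
    if n=="wrist":
        M=T@m["tool_from_camera"]; return P@M[:3,:3].T+M[:3,3]
    return (P-m["t"])@m["R"]
def snap(n):
    T=np.eye(4)
    if n=="wrist":
        s=r.read_state(); T[:3,:3]=Ro.from_quat(s["eef_rot"]).as_matrix(); T[:3,3]=s["eef_pos"]
    im,d=optics.get_image(n); return im,d,cloud(n,d,T),T
def proj(n,X,T=None):
    m=optics.camera_model(n)
    if n=="wrist":
        M=np.linalg.inv(T@m["tool_from_camera"]); C=X@M[:3,:3].T+M[:3,3]
    else: C=X@m["R"].T+m["t"]
    p=C@m["K"].T; return p[...,:2]/p[...,2:]
E
python3 - <<'E'
from h import *
z=np.load("top.npz"); P=cloud("top",z["d"]); s=np.load("scene.npz"); S=cloud("scene",s["d"])
for n,(u,v,w) in dict(small=(203,281,13),upper=(421,291,20),lower=(332,225,20),owl=(450,217,14),orange=(239,265,11),ring=(316,165,16),racer=(340,308,16)).items():
    q=P[v-w:v+w,u-w:u+w].reshape(-1,3); q=q[q[:,2]>.012]
    print(n,((q.min(0)+q.max(0))/2).round(3),np.median(q,0).round(3),q[:,2].max().round(3))
    
t=z["im"][...,::-1]; e=s["im"][...,::-1]
c=lambda i,x,y,w:cv2.resize(i[y-w:y+w,x-w:x+w],(260,260),interpolation=cv2.INTER_CUBIC)
cv2.imwrite("pics/crop.png",np.vstack([np.hstack([c(t,215,281,45),c(t,425,280,45),c(t,332,222,45)]),np.hstack([c(e,345,195,35),c(e,187,278,35),c(e,312,260,50)])]))
E
```

```text
small [0.456 0.165 0.658] [0.457 0.301 0.069] 1.303
upper [ 0.441 -0.171  0.658] [ 0.441 -0.297  0.058] 1.303
lower [ 0.567 -0.051  0.667] [ 0.62  -0.049  0.08 ] 1.303
owl [ 0.576 -0.208  0.658] [ 0.65  -0.377  0.093] 1.303
orange [0.493 0.117 0.658] [0.501 0.203 0.079] 1.303
ring [ 0.643 -0.001  0.658] [ 0.789 -0.001  0.061] 1.303
racer [ 0.408 -0.062  0.657] [ 0.388 -0.081  0.02 ] 1.303
```

View pics/crop.png

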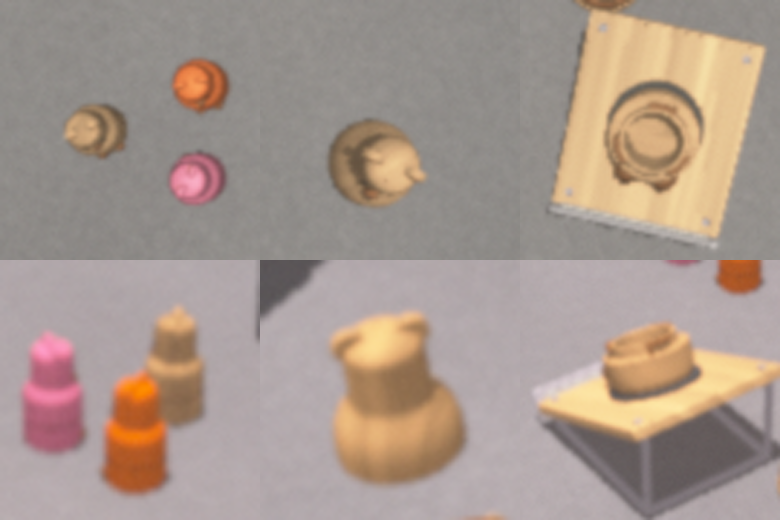

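The crop shows the tan bear (left of orange and pink), the light upper half with two ears, and the lower half with its feet towards the robot (bottom). The choices stand. Now close wrist views of all three.

```bash
cat >> h.py <<'E'
def tool(z,y):
    z=np.array(z,float); z/=np.linalg.norm(z); y=np.array(y,float); y-=z*(y@z); y/=np.linalg.norm(y)
    return Ro.from_matrix(np.column_stack([np.cross(y,z),y,z])).as_quat()
E
python3 - <<'E'
from h import *
def view(p,zd,name,dist=.15):
    zd=np.array(zd,float); zd/=np.linalg.norm(zd); best=None; pos=np.array(p)-zd*dist
    for a in np.arange(0,2*np.pi,np.pi/12):
        q=tool(zd,[np.cos(a),np.sin(a),0]); j=r.solve_ik(pos,q)
        if j is not None:
            c=abs(j[5])+abs(j[3])
            if best is None or c<best[0]: best=(c,q,j)
    print(name,best[2].round(2)); r.reach(pos,best[1]); r.hold(.2)
    im,d,P,T=snap("wrist"); np.savez(name+".npz",im=im,d=d,P=P,T=T); print(r.read_state()["time_s"])
    return im
ims=[view([.44,-.297,.09],[0,0,-1],"upper"),view([.605,-.05,.11],[.41,-.09,-.9],"lower"),view([.457,.301,.08],[0,0,-1],"small")]
cv2.imwrite("pics/w.png",cv2.resize(np.hstack(ims),(800,200),interpolation=cv2.INTER_AREA)[:,:,::-1])
E
```

```text
upper [-0.74  0.37  1.53 -0.    1.24  0.05]
1.5
lower [-0.21  0.2   1.84 -0.01  0.67  0.07]
2.8333
small [ 0.44  0.4   1.5  -0.    1.23 -0.08]
4.4
```

View pics/w.png

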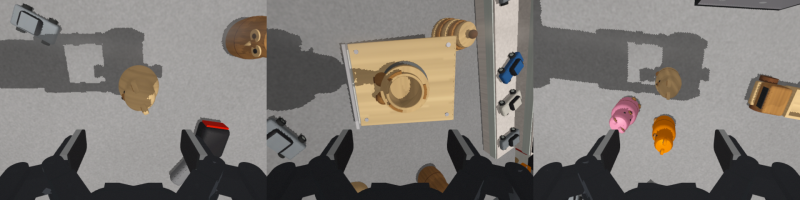

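The wrist views show the upper half at about (335,210), the lower half at about (325,215) with the feet to the left, and the tan bear at about (322,195) with pink and orange below it. Now I fit the poses from depth.

```bash
cat > fit.py <<'E'
from h import *
from scipy.optimize import least_squares
def circ(q,R,c0):
    f=least_squares(lambda c:np.hypot(*(q-c).T)-R,c0,loss="soft_l1",f_scale=.001); return f.x,np.median(abs(f.fun))
def obj(P,c0,rad,ztop):
    q=P.reshape(-1,3); q=q[np.isfinite(q).all(1)]; q=q[(np.hypot(*(q[:,:2]-c0).T)<rad)&(q[:,2]>.006)&(q[:,2]<ztop)]; return q
def yaw_axis(q): # principal direction
    w,v=np.linalg.eigh(np.cov((q-q.mean(0)).T)); return np.degrees(np.arctan2(v[1,-1],v[0,-1])),np.sqrt(w)
E
python3 - <<'E'
from fit import *
z=np.load("small.npz"); Ps=z["P"]; zu=np.load("upper.npz"); Pu=zu["P"]
for n,P,c,rad,zt,bands,ear,sn in (("small",Ps,[.457,.301],.04,.12,[(.058,.077,.018),(.01,.044,.025)],(.081,.1),(.049,.061,.0195)),
      ("upper",Pu,[.441,-.297],.06,.12,[(.06,.08,.0275),(.003,.013,.0435)],(.089,.11),(.041,.058,.0285))):
    q=obj(P,np.array(c),rad,zt); print(n,len(q),"zmax",q[:,2].max())
    for lo,hi,R in bands:
        b=q[(q[:,2]>lo)&(q[:,2]<hi)]; cc,res=circ(b[:,:2],R,c); print(" band",lo,len(b),cc.round(4),res.round(4))
        h=np.hypot(*(b[:,:2]-cc).T); print("   r pct",np.percentile(h,[5,50,95]).round(4))
    e=q[(q[:,2]>ear[0])&(q[:,2]<ear[1])]; print(" ears",len(e),e.mean(0).round(4),yaw_axis(e[:,:2]))
    print(" zhist",np.histogram(q[:,2],bins=np.arange(0,.116,.005))[0])
    z0=np.load(n+".npz"); im=z0["im"]
z=np.load("lower.npz"); P=z["P"].reshape(-1,3); P=P[np.isfinite(P).all(1)]
n=np.array([-.41,.09,.9]); n/=np.linalg.norm(n)
c=np.array([.605,-.05,.11]); q=P[np.linalg.norm(P-c,axis=1)<.13]
# deck plane via RANSAC-ish refine
d=q@n; h=np.histogram(d,bins=60); k=h[1][h[0].argmax()]+ (h[1][1]-h[1][0])/2
m=abs(d-k)<.005
for _ in range(5):
    p=q[m]; mu=p.mean(0); n=np.linalg.svd(p-mu,full_matrices=False)[2][2]; n*=np.sign(n[2]); m=abs((q-mu)@n)<.0025
print("n",n.round(4),"tilt",np.degrees(np.arccos(n[2])),"yaw of +x",np.degrees(np.arctan2(-n[1],-n[0])), m.sum())
yaw=np.arctan2(-n[1],-n[0]); ex=np.array([np.cos(yaw),np.sin(yaw),0]); ex-=n*(ex@n); ex/=np.linalg.norm(ex); ey=np.cross(n,ex)
B=np.column_stack([ex,ey,n]); D=(q-mu)@B
r2=cv2.minAreaRect((D[m][:,:2]*1000).astype(np.float32)); print("rect mm",r2,"centre",(mu+B[:,:2]@np.array(r2[0])/1000).round(4))
o=D[(D[:,2]>.02)&(D[:,2]<.06)]; print("zhist",np.histogram(o[:,2],bins=np.arange(.02,.06,.002))[0])
np.savez("low.npz",D=D,B=B,mu=mu)
def show(a,c,w=110):
    return cv2.resize(a[max(0,c[1]-w):c[1]+w,c[0]-w:c[0]+w],(260,260),interpolation=cv2.INTER_CUBIC)
cv2.imwrite("pics/w2.png",np.hstack([show(np.load(k+".npz")["im"],c,w) for k,c,w in(("small",(322,195),45),("upper",(335,210),75),("lower",(325,210),115))])[:,:,::-1])
E
```

```text
small 3713 zmax 0.09375073057282424
 band 0.058 260 [0.4554 0.3095] 0.0002
   r pct [0.0176 0.018  0.019 ]
 band 0.01 338 [0.4557 0.3096] 0.0001
   r pct [0.0247 0.025  0.0253]
 ears 1846 [0.4547 0.3112 0.0869] (np.float64(103.66371389476286), array([0.0083274 , 0.00850677]))
 zhist [   0   65   55   35   44   58   48   53   63  463  499  107   52   63
   66  118  415 1247  262    0    0    0    0]
upper 8306 zmax 0.10258815313130304
 band 0.06 311 [ 0.4409 -0.3111] 0.0001
   r pct [0.0273 0.0275 0.0278]
 band 0.003 76 [ 0.4411 -0.3112] 0.0001
   r pct [0.0433 0.0435 0.0436]
 ears 3713 [ 0.4424 -0.3096  0.0938] (np.float64(67.35437581938379), array([0.01139253, 0.01394722]))
 zhist [   0   37   98  209  265  552  591  720  471  298  125  121   80   81
   72   78  283  800 2583  554  288    0    0]
n [-0.4154  0.08    0.9061] tilt 25.02505345430086 yaw of +x -10.898737679742322 34663
rect mm ((-0.10726165771484375, -11.435516357421875), (199.99114990234375, 170.21856689453125), 0.20763394236564636) centre [ 0.6333 -0.0553  0.0677]
zhist [ 189  232  296  325  315  142  110  134 1825 1638  124  118  131  234
 1403 1030    5    0    0]
```

View pics/w2.png

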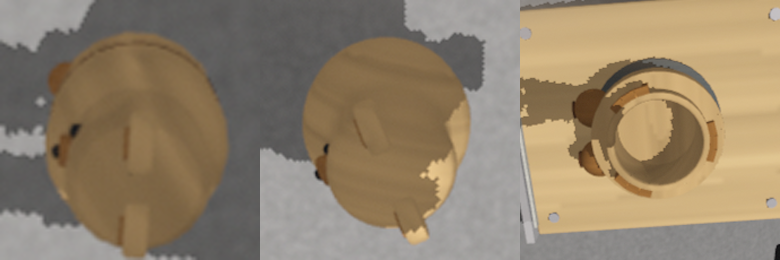

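```bash
python3 - <<'E'
from fit import *
for n,c,rh,ez,sz in (("small",np.array([.4556,.3096]),.04,.0888,(.049,.061,.0190)),("upper",np.array([.441,-.3112]),.06,.0962,(.041,.058,.031))):
    z=np.load(n+".npz"); q=obj(z["P"],c,rh,.12); e=q[q[:,2]>ez]; v=e[:,:2]-c
    print(n,len(e),"ear axis",yaw_axis(v), "halves:")
    a=yaw_axis(v)[0]; s=v@[np.cos(np.radians(a)),np.sin(np.radians(a))]
    m1,m2=v[s>0].mean(0),v[s<0].mean(0); print(m1.round(4),m2.round(4),np.degrees(np.arctan2(*(m1-m2)[::-1])))
    im=z["im"]; 
    h=np.hypot(*(q[:,:2]-c).T); s=q[(q[:,2]>sz[0])&(q[:,2]<sz[1])&(h>sz[2])]
    if n=="small": s=s[s[:,2]>.0475]
    vv=s[:,:2]-c; print(" snout-ish",len(s),np.degrees(np.arctan2(vv[:,1],vv[:,0])).round(0)[::max(1,len(s)//12)],np.hypot(*vv.T)[::max(1,len(s)//12)].round(3),s[::max(1,len(s)//12),2].round(3))
L=np.load("low.npz"); D,B,mu=L["D"],L["B"],L["mu"]
c0=np.array([-.02,-.011])
g=D[(np.hypot(*(D[:,:2]-np.median(D[(D[:,2]>.044)&(D[:,2]<.05)][:,:2],0)).T)<.06)]
for lo,hi,R in((.01,.032,.0435),(.036,.0415,.0325),(.015,.043,.0275)):
    b=g[(g[:,2]>lo)&(g[:,2]<hi)]; c1=np.median(g[g[:,2]>.044][:,:2],0); h=np.hypot(*(b[:,:2]-c1).T); b=b[abs(h-R)<.0045]
    cc,res=circ(b[:,:2],R,c1); print("lower",lo,len(b),cc.round(4),res.round(5),"world base",(mu+B@[cc[0],cc[1],0]).round(4))
b=g[g[:,2]>.044]; h=b[:,:2]-cc; a=np.degrees(np.arctan2(h[:,1],h[:,0])); rr=np.hypot(*h.T)
print("lug angles (r>34)",np.histogram(a[rr>.0338],bins=np.arange(-180,181,6)))
print(b[:,2].max(),np.median(b[:,2]), "shoulder",np.median(g[(g[:,2]>.03)&(g[:,2]<.038)&(np.hypot(*(g[:,:2]-cc).T)>.035)][:,2]))
E
```

```text
small 336 ear axis (np.float64(116.22039851509304), array([0.00191535, 0.01093453])) halves:
[-0.0052  0.01  ] [ 0.0039 -0.0086] 116.11990044691832
 snout-ish 536 [ 120.  122.  149.  129.   85.  165.   72.   63. -178. -168. -154. -144.
 -129.] [0.023 0.021 0.022 0.019 0.022 0.023 0.021 0.022 0.02  0.02  0.022 0.021
 0.021] [0.049 0.05  0.05  0.052 0.05  0.051 0.05  0.05  0.053 0.052 0.05  0.051
 0.052]
upper 677 ear axis (np.float64(67.76497483172867), array([0.00270235, 0.02139108])) halves:
[0.0084 0.0204] [-0.0073 -0.0181] 67.75722590385779
 snout-ish 168 [ 51.  43.  28.  13.  92. 112. 144. 147. 151. 154. 156. 159.] [0.033 0.031 0.032 0.032 0.031 0.031 0.031 0.032 0.032 0.035 0.036 0.036] [0.041 0.043 0.042 0.042 0.042 0.041 0.05  0.053 0.055 0.053 0.054 0.055]
lower 0.01 753 [-0.0051 -0.0121] 0.00175 world base [ 0.6288 -0.0552  0.0656]
lower 0.036 1045 [-0.0053 -0.0097] 0.00142 world base [ 0.629  -0.0527  0.0655]
lower 0.015 1285 [-0.0007 -0.0117] 0.00032 world base [ 0.6328 -0.0555  0.0675]
lug angles (r>34) (array([ 0,  0,  0,  0,  0,  0, 24, 17, 23, 19, 20, 20, 17,  5,  0,  0,  0,
        0,  0,  0,  0,  0,  0,  0,  0,  1, 23, 28, 25, 25, 26, 26, 29,  9,
        0,  0,  0,  0,  0,  0,  0,  0,  0,  0,  0,  5, 33, 29, 28, 28, 27,
       26, 28,  0,  0,  0,  0,  0,  0,  0]), array([-180, -174, -168, -162, -156, -150, -144, -138, -132, -126, -120,
       -114, -108, -102,  -96,  -90,  -84,  -78,  -72,  -66,  -60,  -54,
        -48,  -42,  -36,  -30,  -24,  -18,  -12,   -6,    0,    6,   12,
         18,   24,   30,   36,   42,   48,   54,   60,   66,   72,   78,
         84,   90,   96,  102,  108,  114,  120,  126,  132,  138,  144,
        150,  156,  162,  168,  174,  180]))
0.05216211292127014 0.04972480558605377 shoulder 0.03745477063760818
```

```bash
python3 - <<'E'
from fit import *
L=np.load("low.npz"); D,B,mu=L["D"],L["B"],L["mu"]; c=np.array([-.0007,-.0117]); o=.0037
for lo,hi,R in((.006,.032,.0435),(.036,.0415,.0325),(.012,.043,.0275),(.0425,.0455,.037)):
    for _ in range(3):
        cc=c if _==0 else cc
        b=D[(D[:,2]>lo+o)&(D[:,2]<hi+o)]; h=np.hypot(*(b[:,:2]-cc).T); b=b[abs(h-R)<.0025]; cc,res=circ(b[:,:2],R,cc)
    a=np.degrees(np.arctan2(*(b[:,:2]-cc).T[::-1])); print("lower",R,len(b),cc.round(4),res.round(5),a.min().round(),a.max().round())
for n in("top","scene"):
    z=np.load(n+".npz"); P=cloud(n,z["d"]); 
    for nm,c,R in(("small",[.4556,.3096],(.025,.018)),("upper",[.441,-.3112],(.0435,.0275))):
        q=obj(P,np.array(c),.05 if nm=="small" else .06,.12)
        for (lo,hi),rr in zip(((.006,.044),(.062,.078)) if nm=="small" else ((.003,.013),(.062,.08)),R):
            b=q[(q[:,2]>lo)&(q[:,2]<hi)]; cc,res=circ(b[:,:2],rr,c); print(n,nm,rr,len(b),cc.round(4),res.round(4))
    Q=P.reshape(-1,3); E=(Q-mu)@B; m=(abs(E[:,2])<.004)&(abs(E[:,0])<.12)&(abs(E[:,1]+.0115)<.105)
    print(n,"deck",cv2.minAreaRect((E[m][:,:2]*1000).astype(np.float32)),np.median(E[m][:,2]))
E
```

```text
lower 0.0435 500 [-0.0027 -0.0119] 0.00092 -173.0 172.0
lower 0.0325 73 [-0.0004 -0.0117] 0.0001 -179.0 157.0
lower 0.0275 1278 [-0.0002 -0.0117] 0.00013 -179.0 180.0
lower 0.037 77 [-0.0006 -0.012 ] 0.00053 -144.0 137.0
top small 0.025 65 [0.4561 0.3106] 0.0004
top small 0.018 26 [0.456  0.3105] 0.0003
top upper 0.0435 15 [ 0.4421 -0.3102] 0.0004
top upper 0.0275 27 [ 0.4415 -0.3104] 0.0003
top deck ((-0.6718063354492188, -10.832000732421875), (169.90695190429688, 203.29226684570312), 89.9859848022461) -0.0001611774116236936
scene small 0.025 127 [0.4549 0.3101] 0.0019
scene small 0.018 57 [0.4548 0.309 ] 0.0019
scene upper 0.0435 78 [ 0.4406 -0.3102] 0.0012
scene upper 0.0275 127 [ 0.4414 -0.3104] 0.0012
scene deck ((-1.592498779296875, -12.045089721679688), (173.45704650878906, 214.99790954589844), 89.14168548583984) 0.000923105919704796
```

The three cameras agree to about 1 mm, so I fetch and place the small bear.

```bash
cat >> h.py <<'E'
import os
if os.path.exists("low.npz"):
    _L=np.load("low.npz"); _B=_L["B"]; LO=_L["mu"]+_B@[-.0003,-.0114,.0036]
    LR=Ro.from_matrix(_B)*Ro.from_euler("z",.2,degrees=True); AX=LR.apply([0,0,1])
def low(p): return LO+LR.apply(p)
def lowq(deg): # tool along -axis, tool y at deg from lower +x
    a=np.radians(deg); return tool(-AX,LR.apply([np.cos(a),np.sin(a),0]))
def inlow(): 
    s=r.read_state(); return LR.inv().apply(s["eef_pos"]-LO)*1000
E
python3 - <<'E'
from h import *
st=lambda *a:print(*a,"t",r.read_state()["time_s"],"w",r.read_state()["grip_width"].round(4),"F",r.read_state()["contact_force"].round(1),r.read_state()["eef_pos"].round(4))
c=np.array([.4556,.3099]); G=.087
best=min(((abs(j[5]),q) for a in(26.1,206.1) for q in[tool([0,0,-1],[np.cos(np.radians(a)),np.sin(np.radians(a)),0])] if (j:=r.solve_ik([*c,.12],q)) is not None),key=lambda t:t[0]); q=best[1]; print("j6",best[0])
r.reach([*c,.16],q); command_gripper(.07,40); st()
hit=r.move_straight([*c,G],speed=.1,max_force=10); st("down",hit)
command_gripper(.02,40); st("grip"); print(r.read_state()["grip_force"])
r.move_straight([*c,.25],speed=.2); st("up")
j0=r.read_state()["joint_positions"]
opt=[]
for a in range(-180,180,10):
    j=r.solve_ik(low([0,0,.046+.03+G]),lowq(a)); k=r.solve_ik(low([0,0,.008+G]),lowq(a))
    if j is not None and k is not None and abs(j[5])<2.8: opt.append((abs(j[5]-j0[5])+.3*abs(j[5]),a,j))
b=min(opt,key=lambda t:t[0]); print(b[1],b[2].round(2)); open("a.txt","w").write(str(b[1]))
r.reach(low([0,0,.046+.03+G]),lowq(b[1])); r.hold(.3); st("above"); print(inlow())
im,_=optics.get_image("scene"); im2=snap("wrist")[0]
cv2.imwrite("pics/above.png",np.hstack([cv2.resize(im[180:330,230:430],(400,300)),cv2.resize(im2,(400,300))])[:,:,::-1])
E
```

```text
j6 0.0026805491434678252Traceback (most recent call last):
  File "<stdin>", line 5, in <module>
  File "<stdin>", line 2, in <lambda>
AttributeError: 'float' object has no attribute 'round'
```

```bash
cat >> h.py <<'E'
def st(*a):
    s=r.read_state(); print(*a,"t",round(s["time_s"],2),"w",round(s["grip_width"],4),"F",np.round(s["contact_force"],1),"T",np.round(s["torque"],2),np.round(s["eef_pos"],4))
E
python3 - <<'E'
from h import *
c=np.array([.4556,.3099]); G=.087
q=min(((abs(j[5]),q) for a in(26.1,206.1) for q in[tool([0,0,-1],[np.cos(np.radians(a)),np.sin(np.radians(a)),0])] if (j:=r.solve_ik([*c,.12],q)) is not None),key=lambda t:t[0])[1]
st()
hit=r.move_straight([*c,G],q,speed=.1,max_force=10); st("down",hit)
command_gripper(.02,40); st("grip"); print(r.read_state()["grip_force"])
r.move_straight([*c,.25],speed=.2); st("up")
j0=r.read_state()["joint_positions"]
opt=[]
for a in range(-180,180,10):
    j=r.solve_ik(low([0,0,.046+.03+G]),lowq(a)); k=r.solve_ik(low([0,0,.008+G]),lowq(a))
    if j is not None and k is not None and abs(j[5])<2.8: opt.append((abs(j[5]-j0[5])+.3*abs(j[5]),a,j))
b=min(opt,key=lambda t:t[0]); print(b[1],b[2].round(2)); open("a.txt","w").write(str(b[1]))
r.reach(low([0,0,.046+.03+G]),lowq(b[1])); r.hold(.3); st("above"); print(inlow())
im,_=optics.get_image("scene"); im2=snap("wrist")[0]
cv2.imwrite("pics/above.png",np.hstack([cv2.resize(im[180:330,230:430],(400,300)),cv2.resize(im2,(400,300))])[:,:,::-1])
E
```

```text
t 5.09 w 0.0699 F [-0.4 -0.3  0.4] T [-0.01 -0.01 -0.01] [0.4563 0.3101 0.1616]
down False t 5.97 w 0.0698 F [-0.1 -0.3  0.6] T [-0.04 -0.01 -0.02] [0.456  0.3101 0.0875]
grip t 6.39 w 0.0348 F [-1.4 -0.9  5.8] T [-0.13  0.19 -0.01] [0.4559 0.31   0.0878]
39.90748107433319
up t 7.36 w 0.0347 F [ 0.5  0.4 -0.4] T [ 0.02 -0.01  0.04] [0.455  0.3096 0.2487]
0 [-0.22  0.27  1.83  0.02  0.61 -0.04]
above t 9.04 w 0.0342 F [-0.1  0.3 -1.3] T [ 0.06  0.29 -0.02] [ 0.5641 -0.0413  0.2186]
[-4.03411079e-03  6.63782143e-01  1.63036129e+02]
```

View pics/above.png

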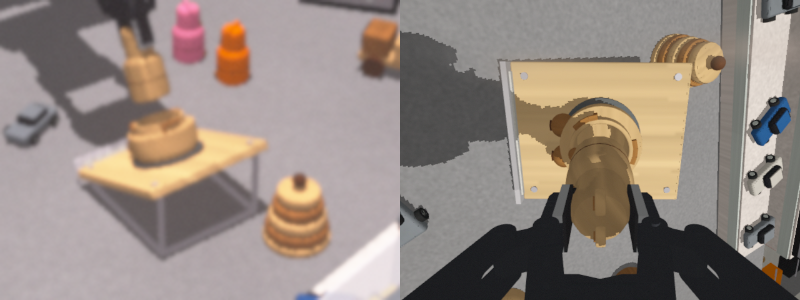

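The scene shows the bear held, tilted along the lower's axis above the mouth; the wrist view shows it in the fingers at about (600,190). The grip width crept 0.5 mm, so I measure the held pose before inserting.

```bash
cat > held.py <<'E'
from fit import *
def held(zlo,zhi,R,x0=(0,0)):
    im,d,P,T=snap("wrist"); q=LR.inv().apply(P.reshape(-1,3)-LO)
    b=q[(q[:,2]>zlo)&(q[:,2]<zhi)&(np.hypot(q[:,0]-x0[0],q[:,1]-x0[1])<R+.012)]
    zm=(zlo+zhi)/2
    f=least_squares(lambda p:np.hypot(b[:,0]-p[0]-p[2]*(b[:,2]-zm),b[:,1]-p[1]-p[3]*(b[:,2]-zm))-R,[*x0,0,0],loss="soft_l1",f_scale=.0005)
    return f.x.round(4),np.median(abs(f.fun)).round(5),len(b),q
E
python3 - <<'E'
from held import *
x,res,n,q=held(.08,.116,.025); print("held centre,slope",x,res,n)
m=np.hypot(q[:,0],q[:,1])<.045; print(np.histogram(q[m][:,2],bins=np.arange(.05,.18,.005)))
print(r.read_state()["grip_width"])
E
```

```text
held centre,slope [-0.0013 -0.0002  0.0227 -0.0039] 0.00017 2050
(array([   0,    0,    0,    0,    0,   39,  271,  287,  245,  197,  341,
        304,  334,  353, 1163, 1607,  450,  410,  604,  952, 1103, 2098,
       5149, 1874,  691]), array([0.05 , 0.055, 0.06 , 0.065, 0.07 , 0.075, 0.08 , 0.085, 0.09 ,
       0.095, 0.1  , 0.105, 0.11 , 0.115, 0.12 , 0.125, 0.13 , 0.135,
       0.14 , 0.145, 0.15 , 0.155, 0.16 , 0.165, 0.17 , 0.175]))
0.03436638296500055
```

```bash
python3 - <<'E'
from held import *
a=int(open("a.txt").read()); G=.087; q=lowq(a); x=.0014
r.move_straight(low([x,.0002,.050+G]),q,speed=.08); st("at mouth"); 
print("hit1",r.move_straight(low([x,.0002,.012+G]),q,speed=.05,max_force=15)); st(); print(inlow())
print("hit2",r.move_straight(low([x,.0002,.004+G]),q,speed=.015,max_force=6)); r.hold(.2); st(); print(inlow(),r.read_state()["grip_force"])
E
```

```text
at mouth t 9.67 w 0.0345 F [ 0.9 -0.2 -1.1] T [0.08 0.27 0.05] [ 0.5759 -0.0441  0.1947]
hit1 False
t 10.57 w 0.0346 F [ 0.6  0.6 -0.9] T [0.09 0.34 0.01] [ 0.5919 -0.0471  0.1614]
[ 1.56579515  0.20998963 99.11694515]
hit2 True
t 11.12 w 0.0341 F [-2.6  0.7  5.7] T [-0.02  0.1  -0.02] [ 0.5932 -0.0473  0.1588]
[ 1.62979092  0.28705394 96.29896139] 40.612556487321854
```

```bash
python3 - <<'E'
from held import *
a=int(open("a.txt").read()); q=lowq(a)
command_gripper(.075); r.hold(.3); st("open")
r.move_straight(low([.0014,.0002,.15]),q,speed=.12); r.hold(.1); st("up")
r.move_straight(low([0,0,.23]),q,speed=.2); r.hold(.2)
x,res,n,Q=held(.064,.086,.018); print("small head",x,res,n)
m=np.hypot(Q[:,0],Q[:,1])<.03; print("ztop",np.percentile(Q[m][:,2],[98,99.8]),np.histogram(Q[m][:,2],bins=np.arange(.04,.11,.004)))
E
```

```text
open t 11.89 w 0.075 F [ 0.1 -0.2 -0. ] T [ 0.06  0.16 -0.1 ] [ 0.5924 -0.0472  0.1576]
up t 12.6 w 0.075 F [-0.4  0.1 -0.3] T [0.07 0.23 0.02] [ 0.5704 -0.043   0.2065]
small head [-0.0017 -0.0001  0.0431 -0.0042] 0.00017 381
ztop [0.29142297 0.29239547] (array([104, 591,  58, 207, 438, 416,  98,  58,  53,  74,  64,  73, 326,
       898, 661, 167,   0]), array([0.04 , 0.044, 0.048, 0.052, 0.056, 0.06 , 0.064, 0.068, 0.072,
       0.076, 0.08 , 0.084, 0.088, 0.092, 0.096, 0.1  , 0.104, 0.108]))
```

The small bear stands on the floor: ear tops at z≈101 mm in the lower frame, so origin ≈ 8 mm. Now the upper half.

```bash
python3 - <<'E'
from held import *
c=np.array([.4412,-.3109]); G=.082; H=.24
def gq(k): a=np.radians(-22.2+k); return tool([0,0,-1],[np.cos(a),np.sin(a),0])
for k in(0,180):
    js=[r.solve_ik([*c,.1],gq(k)),r.solve_ik(low([0,0,H]),lowq(57+k)),r.solve_ik(low([0,0,.034+G]),lowq(57+k)),r.solve_ik(low([0,0,.034+G]),lowq(k-4))]
    print(k,[None if j is None else j.round(2).tolist() for j in js])
    if all(j is not None and abs(j[5])<2.6 for j in js): K=k;break
open("k.txt","w").write(str(K))
r.reach([*c,.17],gq(K)); command_gripper(.078,50)
hit=r.move_straight([*c,G],gq(K),speed=.1,max_force=8); st("down",hit)
if not hit:
    command_gripper(.03,50); st("grip"); print(r.read_state()["grip_force"])
    r.move_straight([*c,.28],speed=.2); st("up")
    r.reach(low([0,0,H]),lowq(57+K)); r.hold(.4); st("above"); print(inlow())
    x,res,n,Q=held(H-G+.001,H-G+.013,.0435); print("rim centre,slope",x,res,n)
    x,res,n,Q=held(H-G+.06,H-G+.08,.0275); print("head",x,res,n)
    m=np.hypot(Q[:,0],Q[:,1])<.05; print("rim z",np.percentile(Q[m&(Q[:,2]>.12)][:,2],[.1,1]))
    im,_=optics.get_image("scene"); im2=snap("wrist")[0]
    cv2.imwrite("pics/above2.png",np.hstack([cv2.resize(im[150:300,230:430],(400,300)),cv2.resize(im2,(400,300))])[:,:,::-1])
E
```

```text
0 [[-0.76, 0.54, 1.68, -0.0, 0.92, -0.37], [-0.22, 0.13, 1.8, 0.02, 0.78, -1.03], [-0.21, 0.36, 1.84, 0.02, 0.51, -1.04], [-0.21, 0.36, 1.84, 0.02, 0.51, 0.03]]
down False t 15.83 w 0.0779 F [-0.6  0.9 -0.3] T [-0.01 -0.05 -0.04] [ 0.4415 -0.3112  0.0826]
grip t 16.18 w 0.0538 F [-0.  -0.1  6.4] T [ 0.13  0.18 -0.03] [ 0.4416 -0.3112  0.083 ]
52.89963018003618
up t 17.32 w 0.0539 F [-0.1  0.1 -1.5] T [-0.01 -0.    0.01] [ 0.4407 -0.3105  0.2787]
above t 18.83 w 0.0538 F [ 0.5  0.4 -1.5] T [0.06 0.31 0.02] [ 0.532  -0.0363  0.2882]
[ 8.52075859e-02 -4.93699484e-01  2.39845601e+02]
rim centre,slope [-0.0004  0.0001  0.0017 -0.0001] 8e-05 580
head [-0.0006  0.0003 -0.0031  0.0107] 0.00028 3971
rim z [0.15849727 0.17100016]
```

View pics/above2.png

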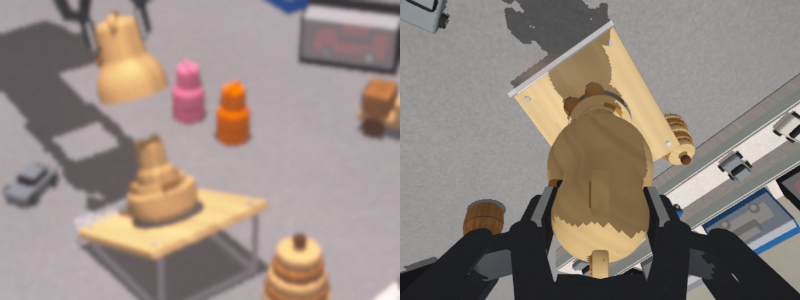

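The scene and wrist views show the upper half held coaxially above the lower half, face about 57° anticlockwise of the feet (face to the left at about (552,183), feet up at (580,95)). The rim centre is within 0.5 mm, so I lower it.

```bash
python3 - <<'E'
from held import *
K=int(open("k.txt").read()); G=.0815; q=lowq(57+K); c=(.0004,.0002)
print(r.move_straight(low([*c,.050+G]),q,speed=.1,max_force=12)); st(); print(inlow())
print(r.move_straight(low([*c,.037+G]),q,speed=.04,max_force=10)); st(); print(inlow())
print(r.move_straight(low([*c,.031+G]),q,speed=.015,max_force=8)); r.hold(.2); st(); print(inlow())
E
```

```text
False
t 20.27 w 0.0539 F [ 0.2  0.2 -0.9] T [ 0.11  0.31 -0.02] [ 0.5776 -0.0443  0.1909]
[  0.85621615   0.23806521 132.04523247]
False
t 20.74 w 0.0534 F [-0.5 -0.3 -1. ] T [ 0.1   0.33 -0.05] [ 0.5828 -0.0454  0.1781]
[  0.22366658   0.20427476 118.22008287]
True
t 21.18 w 0.0538 F [-2.4 -0.1  6. ] T [-0.02  0.17 -0.03] [ 0.5833 -0.0454  0.1775]
[  0.48298305   0.26466035 117.48877179]
```

```bash
python3 - <<'E'
from held import *
K=int(open("k.txt").read()); G=.0815; q=lowq(57+K); c=(.0004,.0002)
print(r.move_straight(low([*c,.030+G]),q,speed=.015,max_force=18)); r.hold(.2); st(); print(inlow(),r.read_state()["grip_width"])
im,d,P,T=snap("wrist"); Q=LR.inv().apply(P.reshape(-1,3)-LO)
h=np.hypot(Q[:,0],Q[:,1]); m=(h<.06)&(Q[:,2]>.02)
for lo in (.036,.04,.044): 
    b=Q[m&(abs(Q[:,2]-lo-.002)<.002)&(h>.035)]; print(lo,len(b),np.median(np.hypot(b[:,0],b[:,1])) if len(b) else None)
e=Q[(h<.034)&(Q[:,2]<.17)]; print("ear top / head top",np.percentile(e[:,2],[50,99.5]), np.histogram(e[:,2],bins=np.arange(.1,.15,.003)))
E
```

```text
True
t 21.59 w 0.0536 F [-2.4  0.2  5.6] T [ 0.01  0.25 -0.04] [ 0.5834 -0.0454  0.1775]
[  0.48885154   0.2678834  117.4779358 ] 0.0535806446725591
0.036 182 0.0439042962842939
0.04 185 0.04389153530941286
0.044 204 0.0439328783654722
ear top / head top [0.12767391 0.16978196] (array([ 555,  557,  563,  579,  549,  640, 1636, 1983, 4922, 8023, 1817,
       2591,  535,  146,  215,  300]), array([0.1  , 0.103, 0.106, 0.109, 0.112, 0.115, 0.118, 0.121, 0.124,
       0.127, 0.13 , 0.133, 0.136, 0.139, 0.142, 0.145, 0.148]))
```

```bash
python3 - <<'E'
from held import *
im,d,P,T=snap("wrist"); Q=LR.inv().apply(P.reshape(-1,3)-LO)
a=np.radians(57); u=Q[:,0]*np.cos(a)+Q[:,1]*np.sin(a); v=-Q[:,0]*np.sin(a)+Q[:,1]*np.cos(a)  # upper frame x,y
for s in(1,-1):
    e=Q[(abs(u)<.0045)&(s*v>.012)&(s*v<.033)&(Q[:,2]<.145)&(Q[:,2]>.11)]; print("ear",s,len(e),np.percentile(e[:,2],[50,90,98,100]).round(4) if len(e) else "")
t=Q[(abs(u)<.01)&(abs(v)<.008)]; print("head top",len(t),np.percentile(t[:,2],[5,50,90,99]).round(4))
b=Q[(np.hypot(u,v)>.039)&(np.hypot(u,v)<.048)&(Q[:,2]<.06)]; print(np.histogram(b[:,2],bins=np.arange(.0,.06,.002)))
E
```

```text
ear 1 2206 [0.1338 0.1361 0.1367 0.1377]
ear -1 926 [0.1348 0.1362 0.1368 0.1375]
head top 2563 [0.1283 0.1293 0.13   0.1306]
(array([610,  11,   0,   0,   2,   6,  19,  22,  48,  78, 138, 208, 392,
       132,  54,  64,  58,  85,  77,  80,  96,  91,  98, 107, 228, 270,
       283, 272, 282]), array([0.   , 0.002, 0.004, 0.006, 0.008, 0.01 , 0.012, 0.014, 0.016,
       0.018, 0.02 , 0.022, 0.024, 0.026, 0.028, 0.03 , 0.032, 0.034,
       0.036, 0.038, 0.04 , 0.042, 0.044, 0.046, 0.048, 0.05 , 0.052,
       0.054, 0.056, 0.058]))
```

The ear and head tops put the rim at z≈34.5 mm, so it is seated. Now the clockwise twist in steps on the last joint, watching the torque.

```bash
python3 - <<'E'
from held import *
j=np.array(r.read_state()["joint_positions"]); j0=j[5]
def ang(): 
    s=r.read_state(); y=LR.inv().apply(Ro.from_quat(s["eef_rot"]).apply([0,1,0])); return np.degrees(np.arctan2(y[1],y[0])), s["torque"]@AX
print(ang())
for d in(15,30,42,50,54,57,60):
    j[5]=j0+np.radians(d); r.movej(j); a,t=ang(); print(d,round(a,1),"Tz",round(t,3),"F",r.read_state()["contact_force"].round(1),inlow().round(2))
    if abs(t)>1.0: break
st()
E
```

```text
(np.float64(57.01243643460298), np.float64(0.031030549379139138))
15 42.2 Tz -0.058 F [-1.4  0.1  0.7] [  0.4    0.27 117.51]
30 27.3 Tz -0.089 F [-2.3  0.6  0.4] [  0.48   0.26 117.52]
42 15.4 Tz -0.065 F [-2.3  1.2  0.5] [  0.5    0.25 117.49]
50 7.4 Tz -0.054 F [-1.3 -0.   2.1] [  0.53   0.29 117.53]
54 3.3 Tz -0.062 F [-1.5  0.5  1.7] [  0.51   0.26 117.51]
57 0.2 Tz -0.083 F [-1.6  0.3  1.4] [  0.55   0.24 117.53]
60 -2.7 Tz 0.854 F [-1.2 -3.7  2. ] [ 8.0000e-01 -4.0000e-02  1.1756e+02]
t 23.73 w 0.0534 F [-1.2 -3.7  2. ] T [-0.83  0.35  0.53] [ 0.5835 -0.0458  0.1777]
```

The torque jumps just past 57°, so it is at the stop. Release, retreat and check.

```bash
python3 - <<'E'
from held import *
command_gripper(.08); r.hold(.3); st("open")
q=r.read_state()["eef_rot"]; p=r.read_state()["eef_pos"]
r.move_straight(p+AX*.13,q,speed=.12); r.hold(.3); st("up")
im,d,P,T=snap("wrist"); Q=LR.inv().apply(P.reshape(-1,3)-LO)
def fitc(lo,hi,R):
    b=Q[(Q[:,2]>lo)&(Q[:,2]<hi)&(abs(np.hypot(Q[:,0],Q[:,1])-R)<.006)]; c,res=circ(b[:,:2],R,[0,0]); return c.round(4),res,len(b)
print("rim",fitc(.036,.047,.0435),"head",fitc(.094,.114,.0275))
e=Q[(np.hypot(Q[:,0],Q[:,1])<.036)&(Q[:,2]>.1305)&(Q[:,2]<.15)]; print("ears",yaw_axis(e[:,:2]),np.percentile(e[:,2],[90,99]))
t=Q[(np.hypot(Q[:,0],Q[:,1])<.008)]; print("top",np.median(t[:,2]))
s=Q[(Q[:,2]>.078)&(Q[:,2]<.091)&(np.hypot(Q[:,0],Q[:,1])>.031)&(np.hypot(Q[:,0],Q[:,1])<.04)&(Q[:,0]<-.02)]; print("snout",len(s),s.mean(0).round(4) if len(s) else "")
im0,_=optics.get_image("scene")
cv2.imwrite("pics/end.png",np.hstack([cv2.resize(im0[150:330,210:450],(400,300)),cv2.resize(im,(400,300))])[:,:,::-1])
E
```

```text
open t 24.42 w 0.0798 F [ 0.2 -0.7 -0.5] T [ 0.05  0.2  -0.01] [ 0.5833 -0.0454  0.1775]
up t 25.95 w 0.0801 F [ 0.5  0.2 -0.2] T [ 0.03  0.19 -0.03] [ 0.5294 -0.035   0.2949]
rim (array([-0.001 , -0.0002]), np.float64(5.2224746306527015e-05), 125) head (array([-0.0012, -0.0001]), np.float64(0.00010653141961520715), 373)
ears (np.float64(89.76603372656089), array([0.00279659, 0.02099358])) [0.13612653 0.13713054]
top 0.12938071243827998
snout 129 [-0.0336  0.0026  0.0885]
```

View pics/end.png

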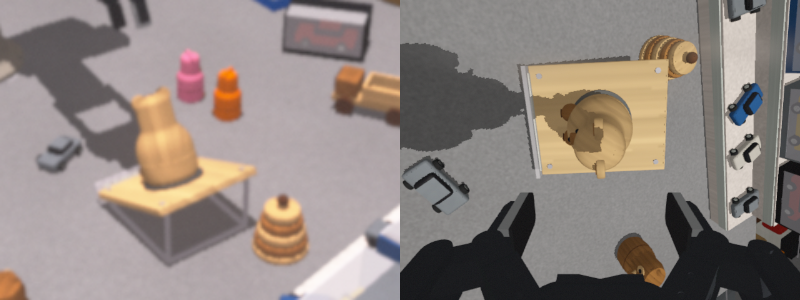

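The pictures show the bear closed on the stand (scene about (165,140), wrist about (600,130)). Its rim is 1 mm from the axis, the ears are square to the front within 0.3°, and the snout is over the feet. The gripper is clear, so I hand in.

```bash
python3 -c "
from h import *
print(r.finish_job()); st()"
```

```text
the job is handed in; nothing more can be done
None
the job is handed in; nothing more can be done
```

The job is handed in at about 26 s: the small bear is inside, and the upper half is fully down, twisted to the stop with its face over the feet and let go; I touched nothing else, and no verdict came back.

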